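# Swipe test of a curved touch strip

## Robot

A 6-joint arm with a two-finger parallel gripper is mounted at the origin on the work surface. World frame = base frame: x ahead of the robot, y to its left, z up, the work surface at z = 0. Lengths are in m, angles in degrees, forces in N, time in s.
With the tool pointing down it reaches from about 0.4 to 0.825 m from the base axis. Payload 7 kg.
Tool frame: the origin (TCP) lies midway between the tips of the shut fingers; the grasp point (between the pads) lies 19 mm behind it (ctrl.grip_point_offset is the distance from the TCP to the grasp point, in m); x points along the fingers, y is the direction in which the jaws open and shut, and the axes are right-handed (so a half turn about x gives the same grasp; the last joint's range is limited). The gripper opens to 88 mm and grips with 3 to 60 N. Pads are 19 mm wide; open, the fingers measure 130 mm over their backs; the gripper's body (78 mm by 193 mm) begins 47 mm behind the grasp point.
Start: joints at [81.137, 20.546, 0.682, 0, -70.136, -16.507], TCP at [0.289, 0.61, 0.227] pointing down, gripper open.
Joint ranges: [-176.03, 176.03], [-82.01, 121.73], [-58.28, 71.71], [-173.87, 95.51], [-174.79, -0.11], [-173.66, 173.66]. Speed limits (degrees/s): [136.94, 136.94, 172.46, 180, 180, 180].

## Interface

Orientations are given as [roll, pitch, yaw] about the fixed x, y, z axes, in that order (R = Rz(yaw) Ry(pitch) Rx(roll)).
In Python, from plant import ctrl gives the robot as it stands.
- The arm moves only by the tool drive_tool, never from a script. Its argument "plan" is a list of rows, each a list of 3 entries, a list of its own where there are three numbers: the shift along the tool's x, y, z in m, then the turn, a rotation vector about the tool's x, y, z in degrees, then the opening, from 0 (shut) to 1 (fully open). In form: [[[dx, dy, dz], [wx, wy, wz], grip], ...]. A call has 1 to 20 rows; each row is the pose to reach, as a shift and turn from the pose measured when the call began, along the tool's axes at that moment; what a row does not reach only later rows make up. A row lasts 1/12 s, in which the tool goes at most 41.7 mm and 7.16 degrees, less where a joint would pass 70% of its speed; a pose out of reach is approached as far as the arm can. A call with a gripper value outside its range is refused whole. The fingers move at their own pace and stop on an object; the grip force is fixed at half the most. Time passes only in rows, so rows that repeat a pose let the fingers close. It gives the time, the measured TCP pose, the force and the opening at its end, in the units of the state.
- ctrl.get_obs(): the state, without advancing time (a new reading comes with each control period).
- ctrl.snapshot(name): name is "scene" or "top" or "wrist"; returns the picture (384x512x3 uint8, blue, green, red); there is no depth.
- ctrl.get_calibration(name): a dict with "fx", "fy", "cx", "cy" (pixels), "R" (3x3) and "t" (3): a world point X has camera coordinates R X + t. Camera axes: x right, y down, z forward; pixel columns grow to the right and rows downward; lengths in m; the calibration is good to about 2 mm. A picture is of the moment at which its call begins: read the wrist's pose just before it. get_calibration takes no time and is no camera call; for the wrist camera it gives the pose at the moment of the call.
- ctrl.close_job(): hands the job in, once; it reports no verdict.
Trained networks look in the newest picture that a camera, given by its name, has taken for a name from the list of things; names that differ only in an ending like _2 or _b are one class to them, and where a whole thing is asked for, a point or a joint stands for the part that bears it (a point fixed in the world has none). Each returns a list of dicts, best first, with "confidence" (0 to 1); they miss things now and then, are a little off and sometimes report something else, mostly with a low value. They report only what shows in the picture. A call takes as long as a camera call.
- ctrl.cut_out(camera, name): "pixels" (384x512 bool, what is visible of it) and "pixel" ([column, row] in pixels, amid what is visible of it).
- ctrl.landmark_of(camera, name): "pixel" ([column, row] in pixels: a listed point, or the origin of a listed thing).
The state is a dict: "clock": time; "joint_pos": joint angles; "qvel": joint speeds; "tau": joint torques, N m; "tool_pos": TCP position; "orientation": TCP orientation; "force": force on the tool from outside, world axes, zero at the start; "moment": the same for the moment, N m; "opening": finger opening in m.
Only numpy, scipy, OpenCV 4.12 (cv2) and the standard library are available. Lean on these libraries where they do the work, as an engineer would, in place of code of your own. Each camera call takes 0.05 s, during which the arm holds its last target. There are 200 camera calls.

## Task

Check the curved touch strip on the green board in the test cradle: with the fingers closed, touch the end segment nearest the red cap, slide along the curve on the strip to the end segment nearest the black cap without lifting off on the way, and then lift clear so that the board springs back up. Touch lightly, so that the sprung board never bottoms out, and keep to the strip, not the bare board beside it. Leave both caps and everything else on the bench where they are: nothing is to be picked up.

Things in the scene. Friction and masses are not known exactly. Their poses are not given: they have to be found in the camera images.
- cradle: test cradle clamped to the bench: dark base with broad aluminium rims at its left, right and back (tops 26 mm above the bench), 205 mm (x) by 330 mm (y). Origin: on the bench at the centre of the strip's arc; the cradle reaches from 29 mm behind it (-x) to 176 mm ahead (+x).
- board (a joint): the green board floats on springs: 0 = up at rest, 0.012 = bottomed out (m, downward). It starts to sink at about 2 N and bottoms out at about 8 N (0.5 N per mm). The board carries the strip and moves straight down with it, wherever it is touched.
- face: the green circuit board, 145 by 242 mm; its top is 28 mm above the bench, 6 mm below the strip's surface. Components up to 18 mm tall stand on it, all within 50 mm of the arc's centre, apart from two black chips 4 mm tall in the corners outside the arc. Origin: at the arc's centre, on the board's underside; axes as the cradle's.
- seg0: touch segment number 1 of the strip's ten, the end segment at the -y end (at -58.5 degrees along the arc, from the cradle's +x axis towards its +y axis). A flat tile 26 mm across the strip (its x axis, radially outward), 20.5 mm along the strip (its y axis), 6 mm thick; white. Origin: centre of its underside, so its touch surface lies 6 mm above the origin.
- seg3: touch segment number 4 of the strip's ten, on the way (at -19.5 degrees along the arc, from the cradle's +x axis towards its +y axis). A flat tile 26 mm across the strip (its x axis, radially outward), 20.5 mm along the strip (its y axis), 6 mm thick; brass. Origin: centre of its underside, so its touch surface lies 6 mm above the origin.
- seg6: touch segment number 7 of the strip's ten, on the way (at 19.5 degrees along the arc, from the cradle's +x axis towards its +y axis). A flat tile 26 mm across the strip (its x axis, radially outward), 20.5 mm along the strip (its y axis), 6 mm thick; white. Origin: centre of its underside, so its touch surface lies 6 mm above the origin.
- seg9: touch segment number 10 of the strip's ten, the end segment at the +y end (at 58.5 degrees along the arc, from the cradle's +x axis towards its +y axis). A flat tile 26 mm across the strip (its x axis, radially outward), 20.5 mm along the strip (its y axis), 6 mm thick; brass. Origin: centre of its underside, so its touch surface lies 6 mm above the origin.
- arc_center (a point): the centre of the strip's arc, at the height of the strip's untouched surface (34 mm above the bench); axes as the cradle's. The strip is an arc of radius 100 mm (centre line) about it, from -65 to +65 degrees from the +x axis, bulging towards +x: ten flat tiles, white and brass in turn, centred every 13 degrees from -58.5 to +58.5, with gaps of about 2 mm.
- red_cap: loose red terminal cap, 18 mm across, 22 mm tall, standing on the cradle's side rim about 60 mm from the centre of the nearest end segment: it marks the end of the strip to start from. Origin: centre of its underside.
- black_cap: loose black terminal cap, same shape, on the other side rim: it marks the end to finish at. Origin: centre of its underside.
- capacitor: loose blue round capacitor, 18 mm across, 25 mm tall, standing on the cradle's back rim. Leave alone. Origin: centre of its underside.
- spool: loose metal solder spool, 56 mm across, 40 mm tall, on the bench beyond the cradle. Origin: centre of its underside.
- driver: loose screwdriver with yellow handle lying on the bench to the left.
- multimeter: loose green and black multimeter, 190 by 90 by 34 mm, lying on the bench to the right. Origin: centre of its underside.
- flux: loose small bottle, 36 mm across, 75 mm tall, beyond the cradle. Origin: centre of its underside.
- brush: loose brush with blue handle lying on the bench to the left.

How it is judged (in metres and radians):
On the way, in this order (a step that is already met when the one before it is completed fails the run):
1. the end segment nearest the red cap is touched (((horizontal distance between red_cap and seg0 below 0.09 m and contact force between the fingers and seg0 above 0.4 N) or (horizontal distance between red_cap and seg9 below 0.09 m and contact force between the fingers and seg9 above 0.4 N))), for 0.05 s.
2. the fingers on the strip reach the fourth segment (((horizontal distance between red_cap and seg0 below 0.09 m and contact force between the fingers and seg3 above 0.4 N) or (horizontal distance between red_cap and seg9 below 0.09 m and contact force between the fingers and seg6 above 0.4 N))), for 0.05 s.
3. the fingers on the strip reach the seventh segment (((horizontal distance between red_cap and seg0 below 0.09 m and contact force between the fingers and seg6 above 0.4 N) or (horizontal distance between red_cap and seg9 below 0.09 m and contact force between the fingers and seg3 above 0.4 N))), for 0.05 s.
4. the end segment nearest the black cap is touched (((horizontal distance between red_cap and seg0 below 0.09 m and contact force between the fingers and seg9 above 0.4 N) or (horizontal distance between red_cap and seg9 below 0.09 m and contact force between the fingers and seg0 above 0.4 N))), for 0.05 s.
At the end, for the whole second after the job is handed in: the board is back up (within 1 mm), and the caps, the capacitor and all other loose things are within 12 mm of where they stood (value of joint board below 0.001 m and distance of each of red_cap, black_cap, capacitor, spool, driver, multimeter, flux, brush from where it was at the start of the episode below 0.012 m); the robot touches nothing.
It fails at once if the board is pressed down to its stops (more than 11 mm) (value of joint board above 0.011 m).
It fails at once if the fingers touch the bare board or its components instead of the strip (contact force between the fingers and face above 1 N).
It fails at once if the fingertips lift off (more than about 5 mm) or come down over the middle part of the strip (value of joint board below 0.0004 m and x of the grasp point in the frame of arc_center above 0.07 m and horizontal distance between the grasp point and arc_center between 0.088 and 0.112 m and z of the grasp point in the frame of arc_center between 0.025 and 0.034 m).
It fails at once if a cap or another loose thing is moved, lifted or knocked (more than 12 mm) (distance of any of red_cap, black_cap, capacitor, spool, driver, multimeter, flux, brush from where it was at the start of the episode above 0.012 m).
It also fails if it takes over 42 s, if anything falls off the work surface, if the arm or the gripper's body presses on something with over 40 N, if the wrist force passes 120 N, or if a joint passes its speed limit or range.

## Working session

There is one attempt and no reset: what is moved stays moved. The work goes in short steps, Python scripts to look and compute and a tool call to move; the robot and the scene stay as the last step left them, time stands still between calls to the robot, and variables do not carry over. Pictures are saved under pics/ and viewed, about 8 in all and at most 12, crops included, and the job is handed in when it is done.

Besides the shell and the picture viewer there is one more tool, called after "Emit:" in YAML: its name, and indented under it one key for each argument. drive_tool: Moves the arm, as the interface text tells. Its arguments: {"type":"object","properties":{"plan":{"type":"array","items":{"type":"array"}}},"required":["plan"]}

```bash
ls; mkdir -p pics; cat > h.py <<'E'
import numpy as np, cv2
from plant import ctrl
def ray(cam,px,z):
    c=ctrl.get_calibration(cam);R=np.array(c["R"]);t=np.array(c["t"])
    d=R.T@np.array([(px[0]-c["cx"])/c["fx"],(px[1]-c["cy"])/c["fy"],1.]);o=-R.T@t
    return o+d*(z-o[2])/d[2]
E
python3 - <<'E'
from h import *
o=ctrl.get_obs();print(o["clock"],o["tool_pos"],o["orientation"],o["force"],o["opening"],ctrl.grip_point_offset)
ims=[]
for c in("top","scene"):
    im=ctrl.snapshot(c);ims.append(im);cv2.imwrite(f"pics/{c}0.png",im)
    for n,z in(("cradle",0),("face",.022),("seg0",.028),("seg3",.028),("seg6",.028),("seg9",.028),("arc_center",.034),("red_cap",.026),("black_cap",.026),("capacitor",.026)):
        for r in ctrl.landmark_of(c,n)[:2]:
            print(c,n,np.round(r["pixel"],1),round(r["confidence"],2),ray(c,r["pixel"],z).round(4))
E
```

```text
pics
0.0 [0.28902062 0.60944714 0.22559384] [  94.8096788    89.90235032 -110.56802391] [0.34036988 0.71943928 0.00074117] 0.08772615176085724 0.0188
top cradle [229.9 241.4] 0.73 [0.4785 0.0979 0.    ]
top seg0 [251.9 213. ] 0.62 [0.5612 0.0299 0.028 ]
top seg0 [208.2 211.4] 0.6 [0.5681 0.1604 0.028 ]
top seg3 [251.9 213. ] 0.62 [0.5612 0.0299 0.028 ]
top seg3 [208.2 211.4] 0.6 [0.5681 0.1604 0.028 ]
top seg6 [251.9 213. ] 0.62 [0.5612 0.0299 0.028 ]
top seg6 [208.2 211.4] 0.6 [0.5681 0.1604 0.028 ]
top seg9 [251.9 213. ] 0.62 [0.5612 0.0299 0.028 ]
top seg9 [208.2 211.4] 0.6 [0.5681 0.1604 0.028 ]
top arc_center [230.2 237.8] 0.66 [0.4885 0.0949 0.034 ]
top red_cap [192.3 206.3] 0.43 [0.5844 0.2083 0.026 ]
top red_cap [228.5 236.6] 0.28 [0.4923 0.1004 0.026 ]
top black_cap [123.7 221.4] 0.7 [0.5426 0.4117 0.026 ]
top black_cap [281.  243.5] 0.54 [ 0.4693 -0.055   0.026 ]
top capacitor [251.1 210.8] 0.59 [0.568  0.0322 0.026 ]
top capacitor [226.  179.9] 0.46 [0.6632 0.1069 0.026 ]
scene cradle [300.5 179.8] 0.81 [0.4825 0.0954 0.    ]
scene face [301.4 177. ] 0.63 [0.4921 0.0998 0.022 ]
scene seg0 [266.8 170.5] 0.56 [ 0.5047 -0.0099  0.028 ]
scene seg0 [310.9 193.3] 0.55 [0.558  0.1474 0.028 ]
scene seg3 [266.8 170.5] 0.56 [ 0.5047 -0.0099  0.028 ]
scene seg3 [310.9 193.3] 0.55 [0.558  0.1474 0.028 ]
scene seg6 [266.8 170.5] 0.56 [ 0.5047 -0.0099  0.028 ]
scene seg6 [310.9 193.3] 0.55 [0.558  0.1474 0.028 ]
scene seg9 [266.8 170.5] 0.56 [ 0.5047 -0.0099  0.028 ]
scene seg9 [310.9 193.3] 0.55 [0.558  0.1474 0.028 ]
scene arc_center [297.9 173. ] 0.75 [0.4906 0.0874 0.034 ]
scene red_cap [325.  203.7] 0.39 [0.5844 0.1973 0.026 ]
scene black_cap [259.6 157.3] 0.4 [ 0.45   -0.0528  0.026 ]
scene capacitor [284.5 213.7] 0.44 [0.6611 0.0962 0.026 ]
```

View pics/top0.png

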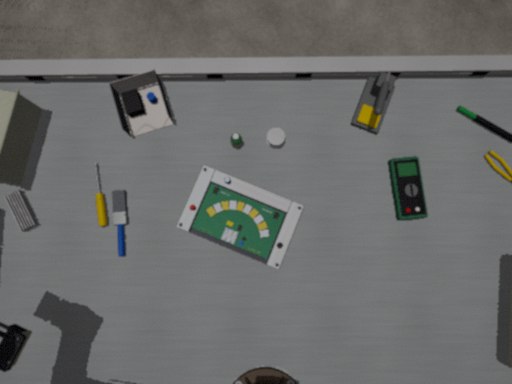

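The top view shows the cradle turned about -21°, with the red cap at (193,207) on its +y side and the black cap near (280,244). So the start segment is seg9 and the end segment is seg0. Next I work out the approach.

```bash
cat >> h.py <<'E'
from scipy.spatial.transform import Rotation as Ro
def tool():
    o=ctrl.get_obs();return np.array(o["tool_pos"]),Ro.from_euler("xyz",o["orientation"],degrees=True)
def down(yaw): # tool x down, tool y at world heading yaw (deg)
    a=np.radians(yaw);x=np.array([0,0,-1.]);y=np.array([np.cos(a),np.sin(a),0]);return Ro.from_matrix(np.c_[x,y,np.cross(x,y)])
def row(p,yaw,ref=None):
    P,R=ref or tool();return R.inv().apply(np.array(p)-P),(R.inv()*down(yaw)).as_rotvec(degrees=True)
E
python3 - <<'E'
from h import *
P,R=tool();print(R.as_matrix().round(3), "heading y",np.degrees(np.arctan2(*R.as_matrix()[[1,0],1])))
for yaw in(68.5,248.5): print(yaw,row([.55,.07,.24],yaw))
c=ctrl.get_calibration("wrist");Rc=np.array(c["R"]);print("cam",-Rc.T@c["t"],Rc.round(2),c["fx"])
E
```

```text
[[ 0.    -0.429 -0.904]
 [ 0.    -0.904  0.429]
 [-1.    -0.    -0.   ]] heading y -115.37309361578896
68.5 (array([-0.01343507,  0.37606433, -0.4669529 ]), array([1.76126906e+02, 8.59228650e-04, 1.39440489e-03]))
248.5 (array([-0.01343507,  0.37606433, -0.4669529 ]), array([-3.87309362e+00, -9.06881200e-04,  5.58817824e-04]))
cam [0.36029353 0.57636555 0.38462466] [[-0.43 -0.9  -0.  ]
 [-0.86  0.41  0.29]
 [-0.27  0.13 -0.96]] 268.26314476069433
```

Emit:
drive_tool:
  plan:
    - [[-0.013,0.376,-0.467],[-4,0,0],0]
    - [[-0.013,0.376,-0.467],[-4,0,0],0]
    - [[-0.013,0.376,-0.467],[-4,0,0],0]
    - [[-0.013,0.376,-0.467],[-4,0,0],0]
    - [[-0.013,0.376,-0.467],[-4,0,0],0]
    - [[-0.013,0.376,-0.467],[-4,0,0],0]
    - [[-0.013,0.376,-0.467],[-4,0,0],0]
    - [[-0.013,0.376,-0.467],[-4,0,0],0]
    - [[-0.013,0.376,-0.467],[-4,0,0],0]
    - [[-0.013,0.376,-0.467],[-4,0,0],0]
    - [[-0.013,0.376,-0.467],[-4,0,0],0]
    - [[-0.013,0.376,-0.467],[-4,0,0],0]
    - [[-0.013,0.376,-0.467],[-4,0,0],0]
    - [[-0.013,0.376,-0.467],[-4,0,0],0]
    - [[-0.013,0.376,-0.467],[-4,0,0],0]
    - [[-0.013,0.376,-0.467],[-4,0,0],0]
    - [[-0.013,0.376,-0.467],[-4,0,0],0]
    - [[-0.013,0.376,-0.467],[-4,0,0],0]
    - [[-0.013,0.376,-0.467],[-4,0,0],0]
    - [[-0.013,0.376,-0.467],[-4,0,0],0]

```text
clock: 2.77
tool_pos: [0.5498, 0.071, 0.2397]
orientation: [-119.0, 90.0, 39.7]
force: [0.1, -0.4, 0.1]
opening: 0.0008
```

```bash
cat > look.py <<'E'
from h import *
import sys
o=ctrl.get_obs();print(o["clock"],o["tool_pos"],o["joint_pos"],o["force"],o["opening"],np.abs(o["qvel"]).max())
im=ctrl.snapshot("wrist");cv2.imwrite(f"pics/{sys.argv[1]}.png",cv2.resize(im,None,fx=1.5,fy=1.5))
for n,z in(("cradle",0),("arc_center",.034),("seg0",.028),("seg9",.028),("red_cap",.026),("black_cap",.026),("face",.022)):
    for r in ctrl.landmark_of("wrist",n)[:10 if n=="seg0" else 1]:
        print(n,np.round(r["pixel"],1),round(r["confidence"],2),ray("wrist",r["pixel"],z).round(4))
E
python3 look.py w1
```

```text
2.7667 [0.5497974  0.07096608 0.23970028] [ 2.75947943e+01  8.70381737e+00 -1.35701674e+01 -3.06224220e-03
 -6.77128522e+01  4.11205795e+01] [ 0.11928339 -0.36422396  0.09102145] 0.00082530332623612 0.12039740812452815
cradle [257.2 207.3] 0.92 [0.4842 0.0924 0.    ]
arc_center [254.6 216.1] 0.57 [0.4848 0.0965 0.034 ]
seg0 [234.7 146.8] 0.87 [0.5877 0.0856 0.028 ]
seg0 [198.7 180.1] 0.69 [0.5627 0.1514 0.028 ]
seg0 [321.1 179.2] 0.65 [ 0.5008 -0.0112  0.028 ]
seg0 [284.7 152.9] 0.52 [0.5549 0.0245 0.028 ]
seg9 [234.7 146.8] 0.87 [0.5877 0.0855 0.028 ]
red_cap [157.7 182.4] 0.45 [0.5807 0.2079 0.026 ]
black_cap [353.1 191.4] 0.72 [ 0.4659 -0.0497  0.026 ]
face [257.5 214.5] 0.89 [0.4812 0.0927 0.022 ]
```

View pics/w1.png

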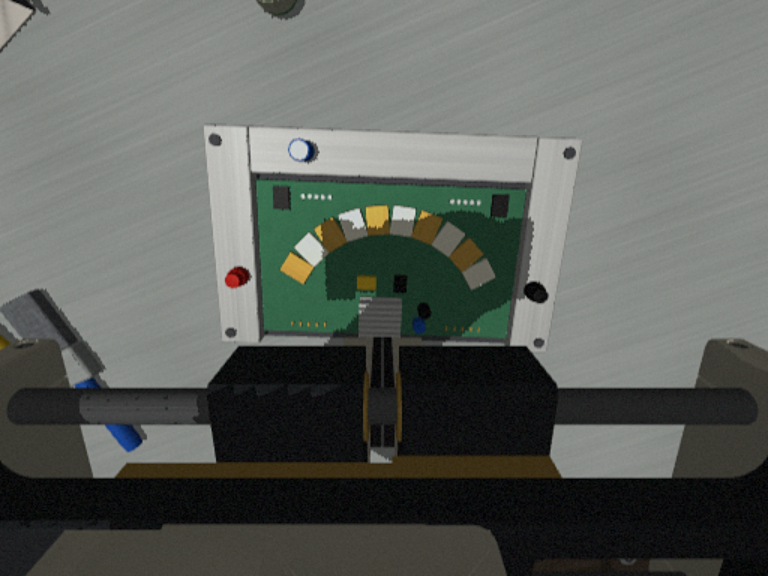

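```bash
python3 - <<'E'
from h import *
from scipy.optimize import least_squares
im=ctrl.snapshot("wrist")
o={};lm=ctrl.landmark_of("wrist","seg0")
def fit(ths,pts):
    ths=np.radians(ths);pts=np.array(pts)
    f=lambda v:(np.c_[v[0]+.1*np.cos(ths+v[2]),v[1]+.1*np.sin(ths+v[2])]-pts).ravel()
    s=least_squares(f,[.487,.095,-.37]);print(s.x[:2].round(4),np.degrees(s.x[2]).round(2),"res mm",(1e3*s.fun).round(1))
ths=[];pts=[]
A=[];B=[]
guess=lambda th:np.array([.487+.1*np.cos(np.radians(th-21)),.095+.1*np.sin(np.radians(th-21))])
T=-58.5+13*np.arange(10)
for r in lm:
    p=ray("wrist",r["pixel"],.028)[:2];d=[np.hypot(*(p-guess(t))) for t in T]
    if min(d)<.011: A.append(T[int(np.argmin(d))]);B.append(p)
print(A);fit(A,B)
A=[];B=[]
for n in("seg0",):
  for r in ctrl.cut_out("wrist",n):
    v,u=np.nonzero(r["pixels"]);p=ray("wrist",[u.mean(),v.mean()],.0335)[:2];d=[np.hypot(*(p-guess(t))) for t in T]
    print(r["pixels"].sum(),round(r["confidence"],2),p.round(4))
    if min(d)<.011: A.append(T[int(np.argmin(d))]);B.append(p)
print(A)
if len(A)>1: fit(A,B)
# colour check: white/brass tile blobs
h=cv2.cvtColor(im,cv2.COLOR_BGR2HSV);c=ctrl.get_calibration("wrist")
green=((h[...,0]>45)&(h[...,0]<95)&(h[...,1]>90))
a=[];
yy,xx=np.mgrid[100:230,140:350]
for u,v in zip(xx.ravel(),yy.ravel()):
    if green[v,u] : continue
    p=ray("wrist",[u,v],.034)[:2];q=p-[.487,.095];rr=np.hypot(*q);t=np.degrees(np.arctan2(q[1],q[0]))+21
    if .08<rr<.12 and abs(t)<72 : a.append(np.r_[p,t])
a=np.array(a);m=a[:,:2]
f=lambda v:np.hypot(m[:,0]-v[0],m[:,1]-v[1])-.1
s=least_squares(f,[.487,.095],loss="soft_l1",f_scale=.01);print("colour centre",s.x.round(4),len(a),"angles",a[:,2].min(),a[:,2].max())
E
```

```text
[np.float64(-19.5), np.float64(58.5), np.float64(-58.5), np.float64(19.5)]
[0.4845 0.0908] -21.81 res mm [-2.2 -0.5  1.3 -2.5  3.2  1.8 -2.3  1.2]
275 0.77 [0.5589 0.025 ]
276 0.73 [0.5669 0.15  ]
321 0.6 [0.5852 0.0861]
245 0.51 [ 0.5005 -0.0054]
198 0.29 [0.7637 0.0762]
[np.float64(-19.5), np.float64(58.5), np.float64(19.5), np.float64(-58.5)]
[0.4855 0.0928] -23.21 res mm [ 0.1 -0.1  0.2  0.6  0.1  0.2 -0.5 -0.8]Traceback (most recent call last):
  File "<stdin>", line 32, in <module>
  File "h.py", line 4, in ray
    c=ctrl.get_calibration(cam);R=np.array(c["R"]);t=np.array(c["t"])
ValueError: time passes only in moves, steps and waits
```

```bash
cat >> h.py <<'E'
def strip(th,z,r=.1):
    a=np.radians(th-23.2);return np.array([.4855+r*np.cos(a),.0928+r*np.sin(a),z])
E
python3 - <<'E'
from h import *
print(row(strip(58.5,.07),245.5 and 246.8))
E
```

```text
(array([ 0.16956599, -0.08118546,  0.01349512]), array([ 1.82974738e+00, -1.29149215e-03,  1.59275345e-03]))
```

Emit:
drive_tool:
  plan:
    - [[0.0,-0.081,0.013],[1.8,0,0],0]
    - [[0.0,-0.081,0.013],[1.8,0,0],0]
    - [[0.0,-0.081,0.013],[1.8,0,0],0]
    - [[0.17,-0.081,0.0135],[1.8,0,0],0]
    - [[0.17,-0.081,0.0135],[1.8,0,0],0]
    - [[0.17,-0.081,0.0135],[1.8,0,0],0]
    - [[0.17,-0.081,0.0135],[1.8,0,0],0]
    - [[0.17,-0.081,0.0135],[1.8,0,0],0]
    - [[0.17,-0.081,0.0135],[1.8,0,0],0]
    - [[0.17,-0.081,0.0135],[1.8,0,0],0]

```text
clock: 4.15
tool_pos: [0.5683, 0.1509, 0.0713]
orientation: [-153.5, 89.9, 3.4]
force: [0.0, 0.1, 0.6]
opening: 0.0002
```

```bash
python3 - <<'E'
from h import *
o=ctrl.get_obs();print(o["clock"],o["tool_pos"],o["force"],o["opening"])
im=ctrl.snapshot("wrist");s=ctrl.snapshot("scene")
c=ctrl.get_calibration("wrist");R=np.array(c["R"]);t=np.array(c["t"])
pr=lambda p:(lambda q:(int(2*(c["fx"]*q[0]/q[2]+c["cx"])),int(2*(c["fy"]*q[1]/q[2]+c["cy"]))))(R@p+t)
I=cv2.resize(im,None,fx=2,fy=2)
for th in np.arange(-65,66,6.5): 
    for r in(.087,.113): cv2.circle(I,pr(strip(th,.034,r)),2,(0,0,255),-1)
T,_=tool();cv2.circle(I,pr(T),3,(255,0,0),-1);print(pr(T))
cv2.imwrite("pics/w2.png",I[168:768,112:912])
cv2.imwrite("pics/s2.png",cv2.resize(s[110:260,200:400],None,fx=4,fy=4))
E
```

```text
4.15 [0.56834524 0.1508508  0.07132579] [0.03451838 0.13589611 0.60848847] 0.00024189851484204228
(509, 472)
```

View pics/w2.png

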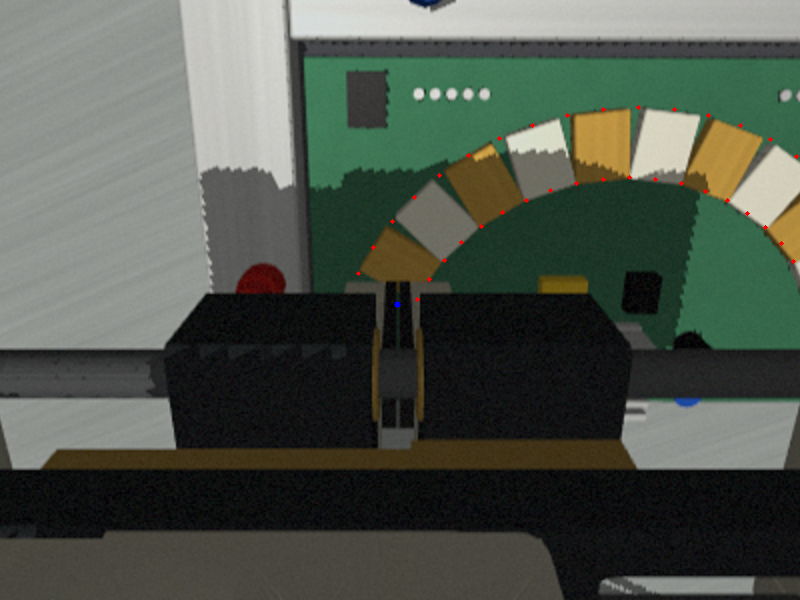

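View pics/s2.png

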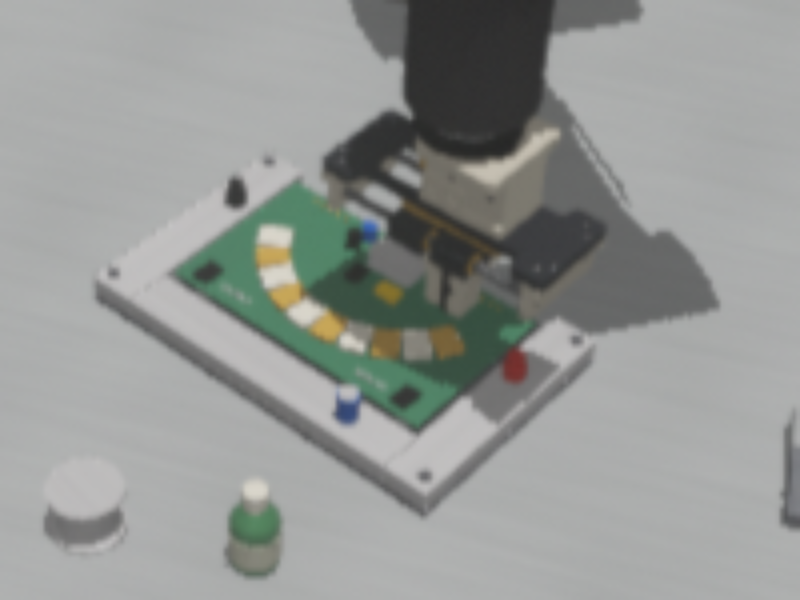

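The overlay of the fitted strip sits on the tiles to within about 1 mm. The shut fingertips hover over seg9, with the red cap and rim clear of them. Next come the descent, with a force check, and the slide rows.

```bash
python3 - <<'E'
from h import *
print(row(strip(62,.034),246.8))
E
```

```text
(array([ 0.03851526, -0.00146056,  0.00679677]), array([ 0.05456522, -0.17021974,  0.20117845]))
```

Emit:
drive_tool:
  plan:
    - [[0.02,-0.0015,0.007],[0,-0.15,0.2],0]
    - [[0.03,-0.0015,0.007],[0,-0.15,0.2],0]
    - [[0.034,-0.0015,0.007],[0,-0.15,0.2],0]
    - [[0.036,-0.0015,0.007],[0,-0.15,0.2],0]
    - [[0.038,-0.0015,0.007],[0,-0.15,0.2],0]
    - [[0.0395,-0.0015,0.007],[0,-0.15,0.2],0]
    - [[0.0405,-0.0015,0.007],[0,-0.15,0.2],0]
    - [[0.0405,-0.0015,0.007],[0,-0.15,0.2],0]
    - [[0.0405,-0.0015,0.007],[0,-0.15,0.2],0]

```text
clock: 5.0
tool_pos: [0.5638, 0.1557, 0.0326]
orientation: [-147.3, 89.9, 9.5]
force: [0.6, -0.4, 3.0]
opening: 0.0004
```

```bash
python3 - <<'E'
from h import *
o=ctrl.get_obs();print(o["clock"],o["tool_pos"],o["force"],o["moment"])
print(row(strip(62,.0295),246.8))
E
```

```text
5.0 [0.56378935 0.15568513 0.03256342] [ 0.57952553 -0.37936159  3.00576541] [-0.21328027 -0.15029617 -0.02861071]
(array([0.0030629 , 0.00034854, 0.00024204]), array([ 0.06513588, -0.06317723,  0.04054729]))
```

```bash
cat > gen.py <<'E'
from h import *
import sys,json
a,b,n=map(float,sys.argv[1:4]);o=ctrl.get_obs();print(o["clock"],np.round(o["tool_pos"],4),np.round(o["force"],2))
ref=tool();q=ref[0]-strip(0,0,0);print("r",np.hypot(*q[:2]),"th",np.degrees(np.arctan2(q[1],q[0]))+23.2)
print(json.dumps([[row(strip(t,.0295),246.8,ref)[0].round(4).tolist(),row(strip(t,.0295),246.8,ref)[1].round(1).tolist(),0] for t in np.linspace(a,b,int(n))]))
E
python3 gen.py 62 18 16
```

```text
5.0 [0.5638 0.1557 0.0326] [ 0.58 -0.38  3.01]
r 0.10041793704527383 th 61.97281928351153
[[[0.0031, 0.0003, 0.0002], [0.1, -0.1, 0.0], 0], [[0.0031, 0.0029, -0.0042], [0.1, -0.1, 0.0], 0], [[0.0031, 0.0056, -0.0085], [0.1, -0.1, 0.0], 0], [[0.0031, 0.0086, -0.0127], [0.1, -0.1, 0.0], 0], [[0.0031, 0.0118, -0.0167], [0.1, -0.1, 0.0], 0], [[0.0031, 0.0151, -0.0206], [0.1, -0.1, 0.0], 0], [[0.0031, 0.0187, -0.0242], [0.1, -0.1, 0.0], 0], [[0.0031, 0.0225, -0.0277], [0.1, -0.1, 0.0], 0], [[0.0031, 0.0264, -0.031], [0.1, -0.1, 0.0], 0], [[0.0031, 0.0305, -0.0341], [0.1, -0.1, 0.0], 0], [[0.0031, 0.0347, -0.037], [0.1, -0.1, 0.0], 0], [[0.0031, 0.0391, -0.0396], [0.1, -0.1, 0.0], 0], [[0.0031, 0.0436, -0.042], [0.1, -0.1, 0.0], 0], [[0.0031, 0.0482, -0.0442], [0.1, -0.1, 0.0], 0], [[0.0031, 0.053, -0.0462], [0.1, -0.1, 0.0], 0], [[0.0031, 0.0578, -0.0479], [0.1, -0.1, 0.0], 0]]
```

Emit:
drive_tool:
  plan:
    - [[0.002,0,0],[0,0,0],0]
    - [[0.003,0,0],[0,0,0],0]
    - [[0.003,0,0],[0,0,0],0]
    - [[0.003,0.003,-0.004],[0,0,0],0]
    - [[0.003,0.0055,-0.0085],[0,0,0],0]
    - [[0.003,0.0085,-0.0125],[0,0,0],0]
    - [[0.003,0.012,-0.0165],[0,0,0],0]
    - [[0.003,0.015,-0.0205],[0,0,0],0]
    - [[0.003,0.0185,-0.024],[0,0,0],0]
    - [[0.003,0.0225,-0.0275],[0,0,0],0]
    - [[0.003,0.0265,-0.031],[0,0,0],0]
    - [[0.003,0.0305,-0.034],[0,0,0],0]
    - [[0.003,0.0345,-0.037],[0,0,0],0]
    - [[0.003,0.0345,-0.037],[0,0,0],0]

```text
clock: 6.17
tool_pos: [0.5846, 0.1083, 0.0297]
orientation: [-167.0, 89.9, -10.1]
force: [2.8, -2.7, 4.3]
opening: 0.0005
```

```bash
python3 gen.py 30 -21 18
```

```text
6.1667 [0.5846 0.1083 0.0297] [ 2.81 -2.71  4.34]
r 0.100319884129102 th 32.079012666817896
[[[0.0002, 0.0033, -0.0016], [0.0, -0.1, 0.0], 0], [[0.0002, 0.0079, -0.0041], [0.0, -0.1, 0.0], 0], [[0.0002, 0.0126, -0.0063], [0.0, -0.1, 0.0], 0], [[0.0002, 0.0174, -0.0083], [0.0, -0.1, 0.0], 0], [[0.0002, 0.0224, -0.0101], [0.0, -0.1, 0.0], 0], [[0.0002, 0.0274, -0.0116], [0.0, -0.1, 0.0], 0], [[0.0002, 0.0325, -0.0128], [0.0, -0.1, 0.0], 0], [[0.0002, 0.0376, -0.0137], [0.0, -0.1, 0.0], 0], [[0.0002, 0.0428, -0.0144], [0.0, -0.1, 0.0], 0], [[0.0002, 0.0481, -0.0148], [0.0, -0.1, 0.0], 0], [[0.0002, 0.0533, -0.015], [0.0, -0.1, 0.0], 0], [[0.0002, 0.0585, -0.0148], [0.0, -0.1, 0.0], 0], [[0.0002, 0.0637, -0.0144], [0.0, -0.1, 0.0], 0], [[0.0002, 0.0689, -0.0137], [0.0, -0.1, 0.0], 0], [[0.0002, 0.0741, -0.0128], [0.0, -0.1, 0.0], 0], [[0.0002, 0.0792, -0.0115], [0.0, -0.1, 0.0], 0], [[0.0001, 0.0842, -0.01], [0.0, -0.1, 0.0], 0], [[0.0001, 0.0891, -0.0083], [0.0, -0.1, 0.0], 0]]
```

Emit:
drive_tool:
  plan:
    - [[0,0.003,-0.0015],[0,0,0],0]
    - [[0,0.008,-0.004],[0,0,0],0]
    - [[0,0.0125,-0.0065],[0,0,0],0]
    - [[0,0.0175,-0.0085],[0,0,0],0]
    - [[0,0.0225,-0.01],[0,0,0],0]
    - [[0,0.0275,-0.0115],[0,0,0],0]
    - [[0,0.0325,-0.013],[0,0,0],0]
    - [[0,0.0375,-0.0135],[0,0,0],0]
    - [[0,0.043,-0.0145],[0,0,0],0]
    - [[0,0.048,-0.015],[0,0,0],0]
    - [[0,0.0535,-0.015],[0,0,0],0]
    - [[0,0.0585,-0.015],[0,0,0],0]
    - [[0,0.0635,-0.0145],[0,0,0],0]
    - [[0,0.069,-0.0135],[0,0,0],0]
    - [[0,0.074,-0.013],[0,0,0],0]
    - [[0,0.079,-0.0115],[0,0,0],0]
    - [[0,0.084,-0.01],[0,0,0],0]
    - [[0,0.089,-0.0085],[0,0,0],0]

```text
clock: 7.67
tool_pos: [0.5572, 0.0227, 0.0297]
orientation: [-163.6, 89.9, -6.8]
force: [2.4, 3.2, 4.3]
opening: 0.0004
```

```bash
python3 gen.py -24 -63 14
```

```text
7.6667 [0.5572 0.0227 0.0297] [2.45 3.22 4.29]
r 0.10023477225741874 th -21.139656321008207
[[[0.0002, 0.0045, 0.0021], [0.0, -0.1, 0.0], 0], [[0.0002, 0.0092, 0.0044], [0.0, -0.1, 0.0], 0], [[0.0002, 0.0138, 0.0069], [0.0, -0.1, 0.0], 0], [[0.0002, 0.0183, 0.0096], [0.0, -0.1, 0.0], 0], [[0.0002, 0.0226, 0.0126], [0.0, -0.1, 0.0], 0], [[0.0002, 0.0268, 0.0158], [0.0, -0.1, 0.0], 0], [[0.0002, 0.0307, 0.0192], [0.0, -0.1, 0.0], 0], [[0.0002, 0.0345, 0.0228], [0.0, -0.1, 0.0], 0], [[0.0001, 0.0381, 0.0266], [0.0, -0.1, 0.0], 0], [[0.0001, 0.0415, 0.0306], [0.0, -0.1, 0.0], 0], [[0.0001, 0.0447, 0.0347], [0.0, -0.1, 0.0], 0], [[0.0001, 0.0477, 0.0391], [0.0, -0.1, 0.0], 0], [[0.0001, 0.0504, 0.0435], [0.0, -0.1, 0.0], 0], [[0.0001, 0.0529, 0.0481], [0.0, -0.1, 0.0], 0]]
```

Emit:
drive_tool:
  plan:
    - [[0,0.0045,0.002],[0,0,0],0]
    - [[0,0.009,0.0045],[0,0,0],0]
    - [[0,0.014,0.007],[0,0,0],0]
    - [[0,0.0185,0.0095],[0,0,0],0]
    - [[0,0.0225,0.0125],[0,0,0],0]
    - [[0,0.027,0.016],[0,0,0],0]
    - [[0,0.0305,0.019],[0,0,0],0]
    - [[0,0.0345,0.023],[0,0,0],0]
    - [[0,0.038,0.0265],[0,0,0],0]
    - [[0,0.0415,0.0305],[0,0,0],0]
    - [[0,0.0445,0.0345],[0,0,0],0]
    - [[0,0.0475,0.039],[0,0,0],0]
    - [[0,0.0505,0.0435],[0,0,0],0]
    - [[0,0.053,0.048],[0,0,0],0]
    - [[0,0.053,0.048],[0,0,0],0]
    - [[0,0.053,0.048],[0,0,0],0]

```text
clock: 9.0
tool_pos: [0.4906, -0.0075, 0.0293]
orientation: [72.2, 89.9, -131.0]
force: [-0.9, 0.9, 5.1]
opening: 0.0004
```

```bash
python3 gen.py -63 -63 1; python3 - <<'E'
from h import *
cv2.imwrite("pics/s3.png",cv2.resize(ctrl.snapshot("scene")[110:260,200:400],None,fx=4,fy=4))
E
```

```text
9.0 [ 0.4906 -0.0075  0.0293] [-0.94  0.9   5.15]
r 0.10042454871730562 th -63.874765971785564
[[[-0.0002, -0.0011, -0.0012], [0.0, 0.0, -0.1], 0]]
```

View pics/s3.png

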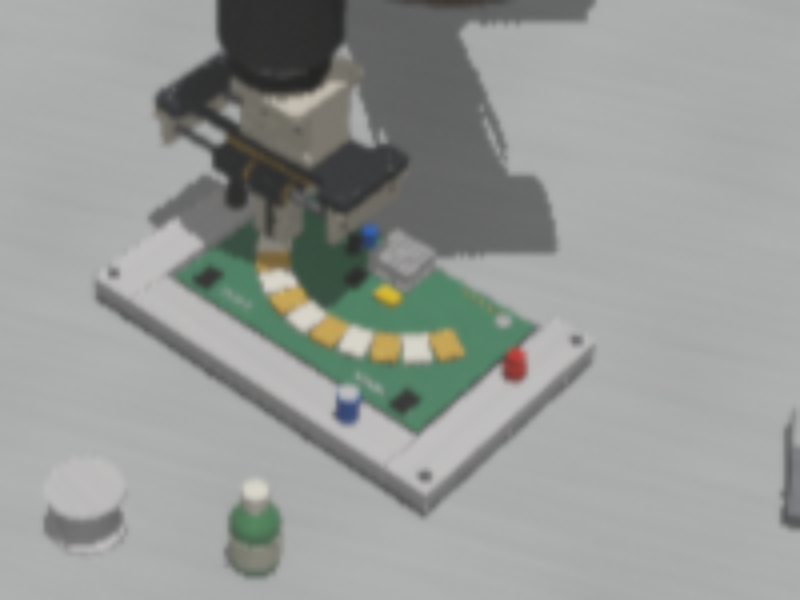

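The fingertips are on the white end tile seg0 at about (275,255), and the red cap and capacitor haven't moved. Now I lift straight up.

Emit:
drive_tool:
  plan:
    - [[-0.01,0,0],[0,0,0],0]
    - [[-0.04,0,0],[0,0,0],0]
    - [[-0.08,0,0],[0,0,0],0]
    - [[-0.12,0,0],[0,0,0],0]
    - [[-0.15,0,0],[0,0,0],0]
    - [[-0.15,0,0],[0,0,0],0]
    - [[-0.15,0,0],[0,0,0],0]
    - [[-0.15,0,0],[0,0,0],0]
    - [[-0.15,0,0],[0,0,0],0]

```text
clock: 9.8
tool_pos: [0.4894, -0.0077, 0.1775]
orientation: [43.7, 89.7, -159.6]
force: [-0.8, -0.6, 0.6]
opening: 0.0004
```

```bash
python3 - <<'E'
from h import *
o=ctrl.get_obs();print(o["clock"],o["tool_pos"],o["force"])
im=ctrl.snapshot("scene");cv2.imwrite("pics/s4.png",cv2.resize(im[110:260,200:400],None,fx=4,fy=4))
E
```

```text
9.8 [ 0.48944114 -0.00771226  0.17752746] [-0.76962443 -0.56290408  0.59981078]
```

View pics/s4.png

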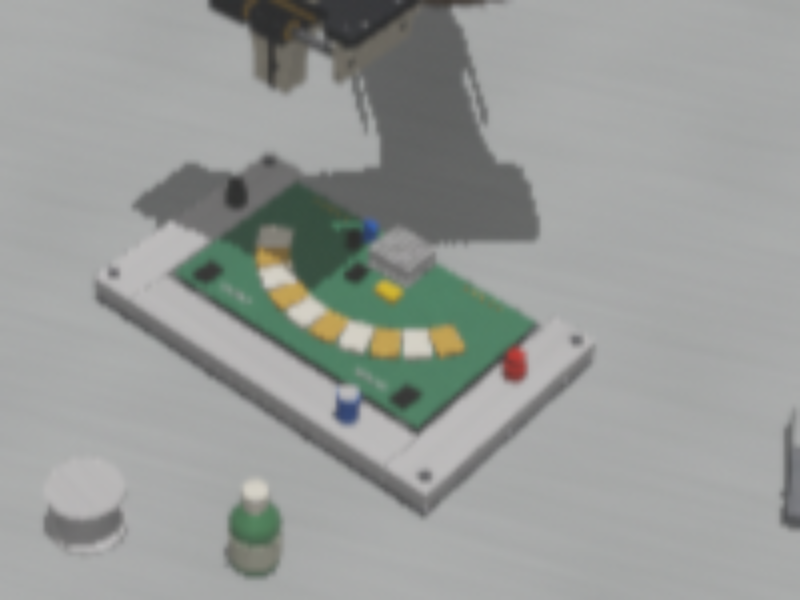

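The fingers are clear. The black cap at (236,190), the red cap at (515,363), the capacitor, the spool and the bottle stand where they did before, and the board is up again. I'm handing the job in.

```bash
python3 -c "
from plant import ctrl
print(ctrl.close_job())"
```

```text
the job is handed in; nothing more can be done
None
```

I touched the end segment by the red cap (seg9), slid along the whole strip to the end segment by the black cap (seg0), lifted clear, and handed the job in at about 10 s. `close_job` gives no verdict, so success isn't confirmed.

- **Contact:** at each stop along the slide the upward force read 4.3–5.1 N, including about 0.6 N of sensor offset. The fingertips were at 29.3–29.7 mm, so the board had sunk about 4.5 mm of its 12 mm travel. I only read force between moves, not during them.
- **Path:** the fingertips stayed within 0.5 mm of the strip's centre line at every check.
- **After lifting:** the force was back near its offset, and the last picture shows the board up. Both caps, the capacitor, the spool and the bottle stood where they were. The driver, brush and multimeter were not looked at again, but the arm worked well away from them at the end.
- **Disagreements:** two position estimates of the strip differed by about 2 mm and 1.4°. I used the one with the smaller error (under 1 mm), and an overlay on the picture matched it. One mid-slide sideways force reading pointed along the motion instead of against it, which I couldn't explain. A planned colour check of the strip's position stopped with an error, and I didn't repeat it.

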